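Interlace a heat sink with a sewing-machine motor drive

TASK

Refit the cooling of the opened sewing-machine motor drive: pick up the loose finned heat sink by its black grip and guide it down, without dropping it, so that its four fins slide into the four gaps between the drive's fins, ends lined up, until it is fully home. Then swing the steel retaining bar with the red tab right across the heat sink to its stop. Leave the screwdriver, thread cone, oil bottle and blue tray where they are.

Things in the scene. Friction and masses are not known exactly. Their poses are not given: they have to be found in the camera images.
- drive: Fixed grey motor-drive box, 150 (x) x 160 (y) x 31 mm, yaw within 20 degrees. An aluminium plate on it (top at z = 35 mm) bears five upright fins: 100 mm long (along x), 6 mm thick, 32 mm tall (tops at z = 67 mm), centred at y = -40, -20, 0, 20, 40 mm, leaving four gaps 14 mm wide. Origin: centre of its underside, on the bench; z up.
- seat (a point): Point on the drive, 37 mm above its origin, axes as the drive's: where the heat sink's origin lies when fully home, fins in the gaps and ends lined up (its plate then rests on the tops of the drive's fins).
- sink: Loose aluminium heat sink, about 0.5 kg, standing on its fins. Plate 100 (x) x 84 (y) mm, z = 30 to 38 mm; below it four fins 100 mm long (along x), 9 mm thick, 30 mm tall, centred at y = -30, -10, 10, 30 mm (2.5 mm play each side in the drive's gaps). Origin: centre of the underside, at the fin tips; z up. Same either way round: yaw + 180 degrees fits as well.
- sink_grip (a point): Middle of the heat sink's black grip rib, 52 mm above the sink's origin, axes as the sink's. The rib is 40 (x) x 16 (y) mm and rises 28 mm from the centre of the plate, z = 38 to 66 mm above the fin tips; pinch it across y.
- bar (a joint): Retaining bar's turn about its upright post, rad. 0: closed, at its stop, pointing along the drive's -y across the heat sink's plate, 3 mm above it. Grows anticlockwise seen from above; at 1.57 it points along the drive's +x, clear of the fins; stop at 1.75. Starts open (1.4 to 1.75), stays where left, needs about 1 N at the tab. It cannot pass over a heat sink that is not down.
- bar_post (a point): The retaining bar's pivot: on the post's axis at x = 32, y = 60 mm in the drive's frame, 78 mm above the bench, at the level of the bar's underside; axes as the drive's. The post is 14 mm across; the steel bar is 14 mm wide, 6 mm thick and reaches 82 mm from this axis.
- bar_tab (a point): Middle of the red upright tab at the bar's free end, 72 mm from the post's axis, 96 mm above the bench. The tab is 20 mm long along the bar, 10 mm thick, its foot 84 and its top 108 mm above the bench. Axes are the bar's: y along the bar from tab to post, x across it, towards the opening side. Push the tab sideways or pinch it.
- screwdriver: Red-handled screwdriver, 170 mm long, lying on the bench; a bystander. Origin: on its axis at its underside; x along it.
- cone: Blue cone of thread, 60 mm across and 90 mm tall, upright; a bystander. Origin: centre of its underside.
- oil: Yellow oil bottle with a red cap, 48 mm across, 120 mm tall, upright; a bystander. Origin: centre of its underside.
- tray: Empty blue tray, 150 x 90 x 30 mm; a bystander. Origin: centre of its underside.

How it is judged (in metres and radians):
On the way, in this order (a step that is already met when the one before it is completed fails the run):
1. the heat sink, still held by the gripper, has its fins at least 10 mm down between the drive's fins (x of sink in the frame of seat between -0.01 and 0.01 m and y of sink in the frame of seat between -0.004 and 0.004 m and angle between the x axis of sink and the x axis of drive, either way round below 0.06 rad and z of sink in the frame of seat below 0.02 m and contact force between the fingers and sink above 1 N), for 0.04 s.
2. the heat sink is fully home on the drive (x of sink in the frame of seat between -0.01 and 0.01 m and y of sink in the frame of seat between -0.004 and 0.004 m and angle between the x axis of sink and the x axis of drive, either way round below 0.06 rad and z of sink in the frame of seat between -0.0025 and 0.0025 m and angle between sink's own z axis and vertical below 0.05 rad), for 0.2 s.
3. the retaining bar is swung across the heat sink to its stop (value of joint bar below 0.12 rad), for 0.2 s.
At the end, for the whole second after the job is handed in: The heat sink rests fully home on the drive: its origin within 2.5 mm in height, 4 mm across the fins and 10 mm along them of the seat, fins parallel to the drive's within 0.06 rad, level within 0.05 rad, at rest; the retaining bar is within 0.12 rad of its closed stop (all of step 2 and value of joint bar below 0.12 rad and linear speed of sink below 0.02 m/s); the robot touches nothing.
It fails at once if the screwdriver is moved by more than 40 mm (distance of screwdriver from where it was at the start of the episode above 0.04 m).
It fails at once if the cone of thread is moved by more than 40 mm (distance of cone from where it was at the start of the episode above 0.04 m).
It fails at once if the oil bottle is moved by more than 40 mm (distance of oil from where it was at the start of the episode above 0.04 m).
It fails at once if the blue tray is moved by more than 40 mm (distance of tray from where it was at the start of the episode above 0.04 m).
It also fails if it takes over 56 s, if anything falls off the work surface, if the arm or the gripper's body presses on something with over 40 N, if the wrist force passes 120 N, or if a joint passes its speed limit or range.

ROBOT

A 6-joint arm with a two-finger parallel gripper is mounted at the origin on the work surface. World frame = base frame: x ahead of the robot, y to its left, z up, the work surface at z = 0. Lengths are in mm, angles in rad, forces in N, time in s.
With the tool pointing down it reaches from about 200 to 875 mm from the base axis. Payload 3.4 kg.
Tool frame: the origin (TCP) lies on the centre line of the jaws, within the pads' length; the fingertips stand ctrl.tip_reach ahead of it and the grasp point (between the pads) lies 11 mm behind it (ctrl.tip_reach is the distance from the TCP to the fingertips, in mm); z points along the fingers, y is the line along which they close (so a half turn about z gives the same grasp; the last joint's range is limited). The gripper opens to 94 mm and grips with 3 to 60 N. Pads are 16 mm wide; open, the fingers measure 119 mm over their backs; the gripper's body (75 mm by 177 mm) begins 78 mm behind the grasp point.
Start: joints at [-1.232, 0.276, 1.505, -0, 1.361, -0.121], TCP at [255.172, -515.317, 213.493] pointing down, gripper open.
Joint ranges: [-2.89, 2.89], [-0.75, 2.08], [0.22, 2.7], [-1.18, 4.32], [0.11, 2.71], [-2.7, 2.7]. Speed limits (rad/s): [2.57, 2.57, 3.14, 3.14, 3.14, 3.14].

INTERFACE

Orientations are given as a rotation vector (axis times angle).
In Python, from plant import ctrl gives the robot as it stands.
- The arm moves only by the tool drive_effector, called after ">>>" by a JSON object that holds its "api" and its "payload". Schema: {"type":"object","properties":{"rows":{"type":"array","items":{"type":"array","prefixItems":[{"type":"array","items":{"type":"number"},"minItems":3,"maxItems":3},{"type":"number"}],"minItems":2,"maxItems":2},"minItems":1,"maxItems":8},"jaw":{"type":"number"},"grip_n":{"type":"number"},"only":{"type":"string"},"quiet":{"type":"boolean"},"lines":{"type":"string"}},"required":["rows"],"additionalProperties":false}. rows is a list of rows, 1 to 8 of them, each written [[dx, dy, dz], turn]: dx, dy, dz in mm, then a turn about the tool's z in rad; each row shifts and turns the commanded pose from where the row before left it, along the tool's axes as they then stand; what a row does not reach is not made up. A row lasts 1/12 s, in which the tool goes at most 41.7 mm and 0.125 rad, less where a joint would pass 70% of its speed; a pose out of reach is approached as far as the arm can. jaw is the finger opening in mm, set as the call begins (left out keeps the last). The fingers move at their own pace and stop on an object; grip_n is the grip in N (left out, the last holds). Time passes only in rows, so rows that do not move let the fingers close. The tool returns the time, the measured TCP pose, the force, the opening and the grip force at its end. only (a regular expression) keeps the lines of the reply that match it, lines (a string "A,B") keeps lines A to B, and quiet returns only ok. Input that does not fit is refused with a message, and nothing moves.
- ctrl.state(): the state, without advancing time (a new reading comes with each control period).
- ctrl.read_camera(name): name is "side" or "top"; returns (picture, depth): 480x640x3 uint8, blue, green, red; 480x640 float32, mm along the optical axis (not along the pixel's ray), 0 where there is no reading.
- ctrl.camera_info(name): a dict with "mtx" (3x3 intrinsics, pixels), "k1" (the pictures are not rectified: a ray, as slopes to the right and down, at radius r is drawn at 1 + k1 r^2 times it, then the intrinsics apply), "R" (3x3) and "t" (3): a world point X has camera coordinates R X + t. Camera axes: x right, y down, z forward; pixel columns grow to the right and rows downward; lengths in mm; the calibration is good to about 2 mm. A picture is of the moment at which its call begins. camera_info takes no time and is no camera call.
- ctrl.sign_off(): hands the job in; it is judged then, once.
The state is a dict: "time": time; "joint_positions": joint angles; "qvel": joint speeds; "effort": joint torques, N m; "ee_pos": TCP position; "tcp_rot": TCP orientation; "ft_force": force on the tool from outside, world axes, zero at the start; "torque": the same for the moment, N m; "width": finger opening in mm; "grasp_force": force on a finger pad.
Only numpy, scipy, OpenCV 4.12 (cv2) and the standard library are available. Lean on these libraries where they do the work, as an engineer would, in place of code of your own. Each camera call takes 0.05 s, during which the arm holds its last target. There are 200 camera calls.

## Working session

There is one attempt and no reset: what is moved stays moved. The work goes in short steps, Python scripts to look and compute and a tool call to move; the robot and the scene stay as the last step left them, time stands still between calls to the robot, and variables do not carry over. Pictures are saved under pics/ and viewed, at most 10 in all, crops included, and the job is handed in when it is done.

```bash
ls; mkdir -p pics; cat > h.py <<'E'
import numpy as np, cv2
from plant import ctrl
def info(n):
    c=ctrl.camera_info(n); return np.array(c["mtx"]),c["k1"],np.array(c["R"]),np.array(c["t"])
def rays(n,uv):
    K,k1,R,t=info(n); uv=np.array(uv,float).reshape(-1,1,2)
    p=cv2.undistortPoints(uv,K,np.array([k1,0,0,0,0.])).reshape(-1,2)
    d=np.c_[p,np.ones(len(p))]@R
    return -R.T@t,d
def plane(n,uv,z):
    o,d=rays(n,uv); s=(z-o[2])/d[:,2]; return o+s[:,None]*d
def cloud(n,depth):
    v,u=np.mgrid[0:480,0:640]; o,d=rays(n,np.c_[u.ravel(),v.ravel()])
    return (o+depth.reshape(-1,1)*d).reshape(480,640,3)
E
python3 - <<'E'
from h import *
for n in("top","side"):
    p,d=ctrl.read_camera(n); cv2.imwrite(f"pics/{n}0.png",p); np.savez(f"{n}0.npz",p=p,d=d)
    K,k1,R,t=info(n); print(n,K.tolist(),k1,-R.T@t,R.tolist(),(d>0).mean())
print(ctrl.state(),ctrl.tip_reach)
E
```

```text
pics
plant.py
top [[533.6906164988749, 0.0, 322.95570798064443], [0.0, 533.6906164988749, 253.38233679749231], [0.0, 0.0, 1.0]] 0.0430767214909486 [ 368.53422235  -21.80203233 1331.56580967] [[-0.01978991161962273, -0.99979558945365, -0.004139892162332669], [-0.9838826041253143, 0.020210614791162842, -0.17766978457057092], [0.17771713675860684, 0.0005570985473448326, -0.9840814544251565]] 0.996142578125
side [[436.31743023907904, 0.0, 321.20433495419974], [0.0, 436.31743023907904, 242.73365551857535], [0.0, 0.0, 1.0]] 0.023062387810424217 [283.76966806 720.88450688 941.79084587] [[-0.9167104729934205, -0.39946129164489946, 0.008519693748509572], [-0.29323651170869297, 0.6581491967448428, -0.6934349162142298], [0.27139317770551524, -0.6381773353085387, -0.7204688971728034]] 0.9960677083333334
{'time': 0.1, 'joint_positions': array([-1.23200234e+00,  2.76513121e-01,  1.50598271e+00,  1.07084355e-05,
        1.36070086e+00, -1.21010898e-01]), 'qvel': array([-1.40635815e-03, -2.18848559e-03, -4.51707107e-03,  5.69793757e-05,
        6.95480383e-04,  1.13279773e-03]), 'effort': array([ 2.41749192e-03, -4.05455697e+01, -2.37779582e+01,  7.02100899e-02,
        2.98193260e-02, -5.03716808e-05]), 'ee_pos': array([ 254.99938668, -514.81963124,  212.71135454]), 'tcp_rot': array([-3.05738016e+00, -7.15547040e-01,  2.57340835e-04]), 'ft_force': array([-0.12659791,  0.1701323 , -0.74316446]), 'torque': array([0.02842326, 0.01335976, 0.07106784]), 'grasp_force': 0.0, 'width': 94.12781156679652} 8.0
```

View pics/top0.png

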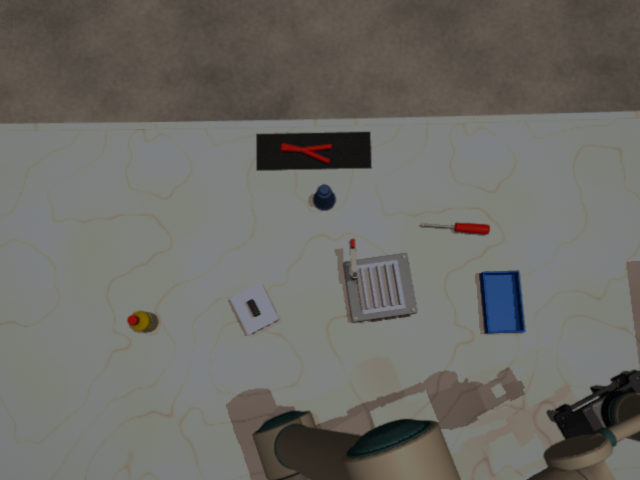

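View pics/side0.png

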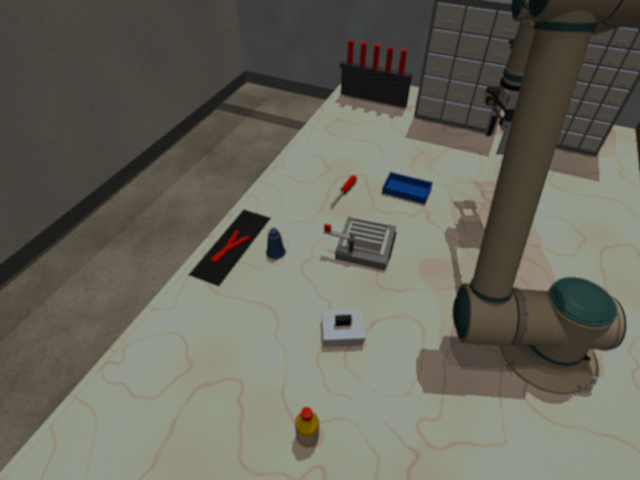

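The top view shows the sink near (254,310) with its grip at (253,308). The drive is near (380,287), with the bar's red tab at (352,243) and the post at (352,272). The bystanders are well clear of both. Next I'll enlarge these areas and look at the depth.

```bash
python3 - <<'E'
from h import *
T=np.load("top0.npz");S=np.load("side0.npz")
a=cv2.resize(T["p"][225:335,215:425],None,fx=3.8,fy=3.8,interpolation=cv2.INTER_CUBIC)
cv2.imwrite("pics/crop1.png",np.clip(a*1.6,0,255))
C=cloud("top",T["d"].astype(float))
for r in (290,300,310): print(r,C[r,225:285:3,2].round().astype(int).tolist())
for r in (265,285,300): print(r,C[r,340:420:2,2].round().astype(int).tolist())
E
```

```text
290 [2, -4, 4, 0, 1, 5, -2, 34, 42, 36, 39, 44, 37, 39, 6, 2, 1, -2, 2, 4]
300 [3, 3, 37, 42, 39, 38, 42, 39, 67, 69, 37, 43, 40, 39, 42, 2, 0, 1, 5, 6]
310 [-1, 3, 0, 1, 41, 43, 43, 37, 40, 64, 64, 48, 37, 36, 39, 40, 41, 1, 7, 1]
265 [0, 1, 29, 34, 31, 35, 87, 91, 85, 41, 36, 33, 37, 34, 34, 35, 37, 36, 64, 66, 41, 32, 65, 67, 37, 34, 35, 68, 68, 41, 37, 33, 32, 31, 34, 2, 3, 0, 1, 4]
285 [2, -1, 0, 33, 32, 34, 33, 32, 31, 38, 34, 57, 69, 37, 31, 46, 66, 36, 30, 44, 67, 37, 37, 36, 54, 65, 33, 31, 47, 66, 35, 30, 33, 38, 32, 34, 32, 0, 2, 2]
300 [4, 3, 5, 7, 28, 30, 27, 33, 30, 34, 34, 39, 46, 65, 33, 33, 37, 71, 39, 38, 39, 56, 65, 37, 41, 47, 62, 37, 35, 39, 72, 67, 37, 29, 32, 28, 32, 26, -1, -3][ WARN:0@0.499] global loadsave.cpp:1063 imwrite_ Unsupported depth image for selected encoder is fallbacked to CV_8U.
```

View pics/crop1.png

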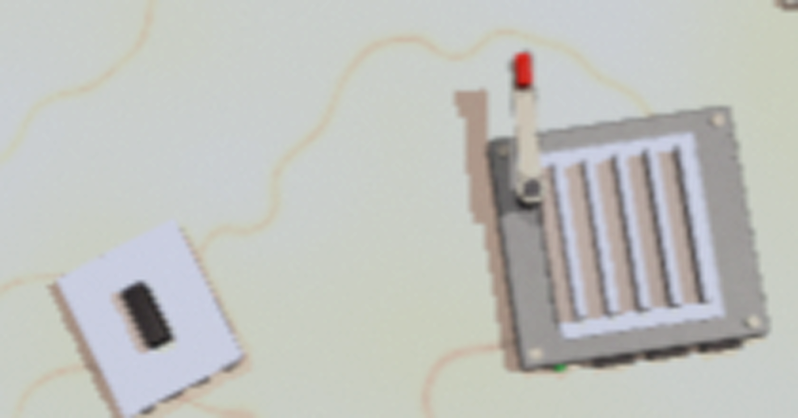

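The crop shows the sink plate with its black rib at about (253,307) full-frame and the drive's five fins at about x = 361–402. The bar is open at about 90°. I'll measure from both cameras using averaged depth.

```bash
cat > m.py <<'E'
from h import *
def grab(n,k=8):
    P=[];D=[]
    for _ in range(k):
        p,d=ctrl.read_camera(n);P.append(p);D.append(d)
    return np.mean(P,0).astype(np.uint8),np.median(D,0).astype(float)
def rect(P):
    r=cv2.minAreaRect(P[:,:2].astype(np.float32)); return np.array(r[0]),np.array(r[1]),r[2]
def inlier(P,pr=0.4):  # rectangle with trimmed extents at its own orientation
    c,s,a=rect(P);a=np.radians(a);R=np.array([[np.cos(a),-np.sin(a)],[np.sin(a),np.cos(a)]])
    q=P[:,:2]@R; lo,hi=np.percentile(q,pr,0),np.percentile(q,100-pr,0)
    return R@((lo+hi)/2),hi-lo,np.degrees(a)
def fins(P,c0):
    best=None
    for a in np.radians(np.arange(-22,22,.2)):
        w=np.exp(2j*np.pi*((P[:,:2]-c0)@[-np.sin(a),np.cos(a)])/20).mean()
        if best is None or abs(w)>best[0]: best=(abs(w),a,np.angle(w)*20/2/np.pi)
    q,a,off=best; ex=np.array([np.cos(a),np.sin(a)]);ey=np.array([-ex[1],ex[0]])
    x=(P[:,:2]-c0)@ex
    n,e=np.histogram(x,np.arange(-70,71,2))
    h=n>n.max()*.4; lo,hi=e[:-1][h].min(),e[1:][h].max()
    y=(P[:,:2]-c0)@ey
    return q,np.degrees(a),c0+ex*(lo+hi)/2+ey*off,hi-lo,(off,np.percentile(y,[1,99]))
E
python3 - <<'E'
from m import *
for n in("top","side"):
    p,d=grab(n,8 if n=="top" else 6); np.savez(f"{n}1.npz",p=p,d=d)
    C=cloud(n,d)
    cx=C[310,254] if n=="top" else C[328,343]
    cd=C[287,380] if n=="top" else C[240,367]
    near=lambda c,r:np.hypot(C[...,0]-c[0],C[...,1]-c[1])<r
    m=near(cx,100); z=C[...,2]
    pl=C[m&(z>32)&(z<45)]; print(n,"plate z",np.median(pl[:,2]),inlier(pl),rect(pl))
    g=C[m&(p.max(2)<70)&(z>55)]; print("rib z",np.median(g[:,2]),len(g),inlier(g))
    m=near(cd,130)
    bx=C[m&(z>22)&(z<42)]; print("box z",np.median(bx[:,2]),inlier(bx))
    f=C[near(cd,80)&(z>60)&(z<74)]; print("fins z",np.median(f[:,2]),len(f),fins(f,inlier(bx)[0]))
    b=C[m&(z>78)&(z<120)]; 
    hsv=cv2.cvtColor(p,cv2.COLOR_BGR2HSV); red=((hsv[...,0]<8)|(hsv[...,0]>172))&(hsv[...,1]>150)
    t=C[m&red&(z>50)]; print("bar",len(b),np.median(b,0),"tab",len(t),t.mean(0),np.percentile(t[:,2],[5,95]),rect(b))
E
```

```text
top plate z 39.01617681598509 (array([470.92570926, 148.79602861]), array([99.48193207, 83.42345258]), np.float64(26.74368667602539)) (array([470.94680786, 148.81105042]), array([99.88949585, 83.82894135]), 26.74368667602539)
rib z 66.790084227737 110 (array([470.39682474, 147.59539778]), array([37.67876109, 14.34579097]), np.float64(26.306154251098633))
box z 33.19449762736076 (array([ 515.74329706, -157.79038383]), array([152.62183179, 161.16121124]), np.float64(7.0561933517456055))
fins z 67.92901080131946 629 (np.float64(0.7761736546044401), np.float64(7.799999999999895), array([ 517.6883595 , -157.25298351]), np.int64(100), (np.float64(0.26845294744396797), array([-44.26881579,  44.04409392])))
bar 237 [578.62023747 -90.87333689  85.78050526] tab 29 [611.83226351 -89.97508126 108.46985496] [103.53597066 109.86381155] (array([577.85491943, -91.58410645]), array([89.26248169, 14.9195652 ]), 2.644521951675415)
side plate z 37.77636850779459 (array([466.99441101, 148.79170747]), array([99.34299058, 83.97506128]), np.float64(26.609426498413086)) (array([467.21826172, 148.25704956]), array([99.77965546, 86.1011734 ]), 26.609426498413086)
rib z 65.2216991258822 99 (array([467.03611782, 151.24225161]), array([34.60974491, 13.07988254]), np.float64(29.540287017822266))
box z 31.128297301640316 (array([ 511.23604577, -154.09328621]), array([153.2252312 , 155.07791805]), np.float64(7.261736869812012))
fins z 65.95137063782579 434 (np.float64(0.7824626352519222), np.float64(7.599999999999895), array([ 509.50899079, -156.27175383]), np.int64(88), (np.float64(-1.9309169023960473), array([-26.81417769,  62.24429655])))
bar 200 [586.78355967 -86.93243747  84.38844736] tab 35 [609.38488796 -85.5552211   98.96916461] [ 88.34674064 108.35430992] (array([574.69091797, -90.84606934]), array([88.43726349, 15.53275394]), 2.423595428466797)
```

Everything matches the stated sizes: plate 99.5×83.5, rib top at 66–67, fins 100 long with tops at 67, yaw agreeing in both views. The sink is at (470,149) with yaw 26.7°, and the drive is at (517,-157) with yaw 7.7°. The tool's yaw is 26.3° already, so I'll move over the sink.

>>> {"api": "drive_effector", "payload": {"rows": [[[24,-25,0],0],[[24,-25,0],0],[[24,-25,0],0],[[24,-25,0],0],[[24,-25,0],0],[[24,-25,0],0],[[24,-25,0],0],[[24,-25,0],0]], "jaw": 60}}

```text
time: 1.47
ee_pos: [338.6, -249.3, 213.7]
tcp_rot: [3.059, 0.715, 0.001]
ft_force: [0.9, 0.1, -0.4]
width: 59.9
grasp_force: 0.0
```

>>> {"api": "drive_effector", "payload": {"rows": [[[24,-25,0],0],[[24,-25,0],0],[[24,-25,0],0],[[24,-25,0],0],[[24,-25,0],0],[[24,-25,0],0],[[24,-25,0],0],[[24,-25,0],0]]}}

```text
time: 2.13
ee_pos: [422.0, 15.3, 213.8]
tcp_rot: [3.058, 0.716, 0.001]
ft_force: [0.9, -0.2, 0.9]
width: 60.2
grasp_force: 0.0
```

>>> {"api": "drive_effector", "payload": {"rows": [[[24,-25,0],0],[[24,-25,0],0],[[24,-25,0],0],[[24,-25,0],0],[[0,0,0],0]]}}

```text
time: 2.55
ee_pos: [465.2, 151.1, 213.5]
tcp_rot: [-3.054, -0.723, -0.005]
ft_force: [-0.5, -0.1, 1.5]
width: 59.9
grasp_force: 0.0
```

```bash
cat >> m.py <<'E'
from scipy.spatial.transform import Rotation as Ro
def to(x,y,z,yaw):  # rows needed in tool axes
    s=ctrl.state();R=Ro.from_rotvec(s["tcp_rot"]).as_matrix()
    d=R.T@(np.array([x,y,z])-s["ee_pos"]); a=np.arctan2(R[1,0],R[0,0])
    t=(a-np.radians(yaw)+np.pi/2)%np.pi-np.pi/2
    print("tcp",s["ee_pos"].round(1),"yaw",np.degrees(a).round(2),"go",d.round(1),"turn",t.round(3),"j6",s["joint_positions"][5].round(2),"t",s["time"],"tilt",R[2].round(4))
E
python3 -c "
from m import *
to(469.5,148.8,48,26.7)"
```

```text
tcp [465.2 151.1 213.5] yaw 26.62 go [  2.2   4.4 165.5] turn -0.001 j6 1.27 t 2.55 tilt [ 0.0035 -0.0024 -1.    ]
```

>>> {"api": "drive_effector", "payload": {"rows": [[[2,4,30],0],[[0,0,35],0],[[0,0,35],0],[[0,0,30],0],[[0,0,15],0],[[0,0,0],0],[[0,0,0],0]]}}

```text
time: 3.13
ee_pos: [466.6, 142.6, 68.1]
tcp_rot: [3.059, 0.715, -0.003]
ft_force: [-0.8, -0.4, -0.1]
width: 59.7
grasp_force: 0.0
```

```bash
python3 -c "
from m import *
to(469.5,148.8,48,26.7)
for n in('top','side'):
    p,d=ctrl.read_camera(n)
    c=p[250:350,205:305] if n=='top' else p[260:360,290:390]
    cv2.imwrite(f'pics/g_{n}.png',cv2.resize(c,(400,400),interpolation=cv2.INTER_CUBIC))
a=np.hstack([cv2.imread('pics/g_top.png'),cv2.imread('pics/g_side.png')]);cv2.imwrite('pics/g.png',a)
"
```

```text
tcp [466.6 142.6  68.1] yaw 26.33 go [ 5.4 -4.3 20.1] turn -0.007 j6 1.27 t 3.1333 tilt [-1.6e-03 -3.0e-04 -1.0e+00]
```

View pics/g.png

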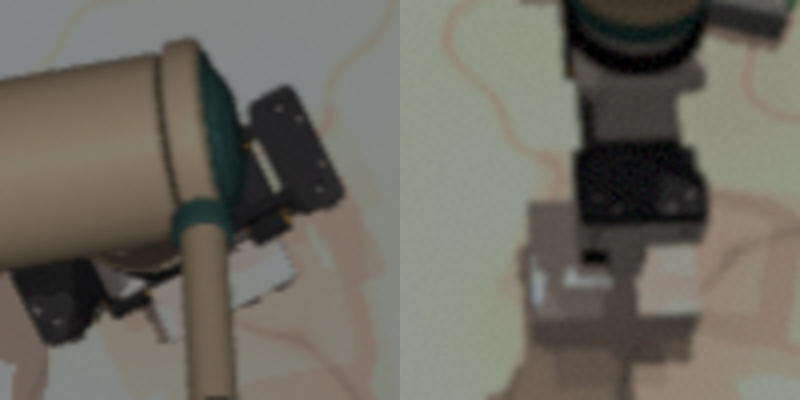

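The gripper straddles the rib, with the sink partly hidden by the arm in the top view. I'll correct the position, lower and close.

>>> {"api": "drive_effector", "payload": {"rows": [[[5,-4,8],0.007],[[0,0,8],0],[[0,0,4],0],[[0,0,0],0],[[0,0,0],0]]}}

```text
time: 3.65
ee_pos: [469.4, 148.9, 48.1]
tcp_rot: [3.061, 0.706, -0.001]
ft_force: [-0.9, -0.5, 0.0]
width: 59.6
grasp_force: 0.0
```

```bash
python3 -c "
from m import *
to(469.5,148.8,48,26.7)"
```

```text
tcp [469.4 148.9  48.1] yaw 25.96 go [0.1 0.1 0.1] turn -0.013 j6 1.28 t 3.65 tilt [-8.e-04 -1.e-04 -1.e+00]
```

>>> {"api": "drive_effector", "payload": {"rows": [[[0,0,0],0],[[0,0,0],0],[[0,0,0],0],[[0,0,0],0],[[0,0,0],0],[[0,0,0],0],[[0,0,0],0],[[0,0,0],0]], "jaw": 5, "grip_n": 35}}

```text
time: 4.32
ee_pos: [469.6, 149.0, 48.5]
tcp_rot: [-3.061, -0.705, 0.0]
ft_force: [-0.2, 0.3, 1.3]
width: 15.8
grasp_force: 35.0
```

>>> {"api": "drive_effector", "payload": {"rows": [[[0,0,-10],0],[[0,0,-25],0],[[0,0,-30],0],[[0,0,-30],0],[[0,0,-25],0],[[0,0,-10],0],[[0,0,0],0]]}}

```text
time: 4.9
ee_pos: [470.9, 149.0, 180.0]
tcp_rot: [3.061, 0.705, 0.006]
ft_force: [0.6, -0.3, -5.3]
width: 15.4
grasp_force: 35.0
```

>>> {"api": "drive_effector", "payload": {"rows": [[[-5,15,0],0],[[-9,30,0],0],[[-9,30,0],0],[[-9,30,0],0],[[-9,30,0],0],[[-9,30,0],0],[[-9,30,0],0],[[-9,30,0],0]]}}

```text
time: 5.57
ee_pos: [505.1, -84.2, 175.5]
tcp_rot: [-3.059, -0.704, 0.007]
ft_force: [0.7, 0.7, -6.0]
width: 16.2
grasp_force: 35.0
```

>>> {"api": "drive_effector", "payload": {"rows": [[[-9,30,0],0],[[-9,25,0],0],[[-6,16,0],0],[[0,0,0],0.08],[[0,0,0],0.08],[[0,0,0],0.08],[[0,0,0],0.08],[[0,0,0],0]]}}

```text
time: 6.23
ee_pos: [514.8, -157.0, 175.4]
tcp_rot: [-3.132, -0.206, 0.008]
ft_force: [0.0, 1.4, -5.8]
width: 15.8
grasp_force: 35.0
```

```bash
python3 - <<'E'
from m import *
to(516.2,-157.2,140,7.7)
P=[]
for n in('top','side'):
    p,d=grab(n,3); np.savez(f"{n}2.npz",p=p,d=d)
    c=p[215:345,310:440] if n=='top' else p[170:300,290:420]
    P.append(cv2.resize(c,(400,400),interpolation=cv2.INTER_CUBIC))
cv2.imwrite('pics/h.png',np.hstack(P))
E
```

```text
tcp [ 514.8 -157.   175.4] yaw 7.52 go [ 1.6  0.5 35.3] turn -0.003 j6 1.01 t 6.2333 tilt [-0.005  -0.0029 -1.    ]
```

View pics/h.png

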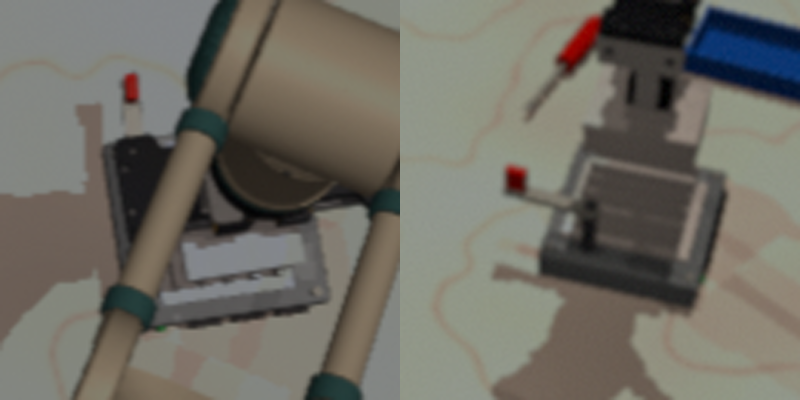

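The held sink's plate shows in the top view, near edge at the crop's (245,260), above the drive. In the side view it is at (650,110). I'll use depth to check the sink's offset from the TCP.

```bash
python3 - <<'E'
from m import *
s=ctrl.state();e=s["ee_pos"];R=Ro.from_rotvec(s["tcp_rot"]).as_matrix()
for n in('top','side'):
    z=np.load(f"{n}2.npz");C=cloud(n,z["d"]); 
    a=np.radians(7.6);x=C[...,:2]-e[:2];X=x@[np.cos(a),np.sin(a)];Y=x@[-np.sin(a),np.cos(a)]
    m=(abs(C[...,2]-(e[2]-10))<7)&(abs(X)<65)&(abs(Y)<60)&(z["p"].min(2)>75)
    q=np.c_[X[m],Y[m],C[m][:,2]]
    print(n,m.sum(),np.median(q[:,2]),np.percentile(q,[0,1,2,98,99,100],0).round(1).tolist())
    # edge profiles
    for lo in range(-60,60,10):
        k=(q[:,0]>=lo)&(q[:,0]<lo+10)
        if k.sum()>3: print(" X",lo,k.sum(),"Y",q[k,1].min().round(1),q[k,1].max().round(1))
    for lo in range(-50,50,10):
        k=(q[:,1]>=lo)&(q[:,1]<lo+10)
        if k.sum()>3: print(" Y",lo,k.sum(),"X",q[k,0].min().round(1),q[k,0].max().round(1))
E
```

```text
top 503 166.3983589044517 [[-50.8, -44.0, 161.3], [-50.3, -42.9, 162.9], [-50.1, -41.8, 163.5], [-22.0, 41.2, 169.8], [-20.2, 42.2, 170.1], [49.5, 42.5, 171.1]]
 X -60 14 Y -43.3 32.1
 X -50 182 Y -43.6 42.5
 X -40 182 Y -44.0 42.4
 X -30 120 Y -43.1 41.6
 X 40 5 Y 37.2 42.3
 Y -50 18 X -50.3 -26.1
 Y -40 53 X -49.8 -25.0
 Y -30 57 X -50.6 -25.1
 Y -20 57 X -50.4 -23.2
 Y -10 59 X -50.3 -23.1
 Y 0 58 X -50.2 -23.5
 Y 10 54 X -50.6 -25.6
 Y 20 59 X -50.8 -21.8
 Y 30 70 X -50.0 49.5
 Y 40 18 X -48.6 47.3
side 400 166.46650630286632 [[-52.8, -43.0, 162.0], [-52.5, -40.2, 163.1], [-52.0, -38.7, 163.6], [46.1, 42.2, 168.4], [46.6, 42.8, 168.6], [47.8, 44.1, 169.3]]
 X -60 24 Y -42.0 41.4
 X -50 80 Y -43.0 43.0
 X -40 81 Y -40.2 44.1
 X -30 24 Y -29.9 42.2
 X 10 11 Y 19.0 40.5
 X 20 50 Y -31.3 39.7
 X 30 75 Y -40.5 43.7
 X 40 55 Y -40.1 42.9
 Y -50 8 X -51.4 44.0
 Y -40 31 X -52.3 47.8
 Y -30 42 X -51.9 46.4
 Y -20 38 X -52.5 46.7
 Y -10 47 X -52.6 46.6
 Y 0 49 X -51.5 46.8
 Y 10 46 X -52.8 45.5
 Y 20 53 X -52.8 46.1
 Y 30 59 X -51.9 46.7
 Y 40 27 X -52.4 44.4
```

The held sink sits at the TCP within about 0.7 mm in both views, and its yaw matches the fins. The lateral position agrees with the fin measurement, so I'll descend to just above the fins.

>>> {"api": "drive_effector", "payload": {"rows": [[[1,0,12],0],[[1,0,15],0],[[0,0,15],0],[[0,0,8],0],[[0,0,3],0],[[0,0,0],0],[[0,0,0],0],[[0,0,0],0]]}}

```text
time: 7.2
ee_pos: [519.2, -157.7, 126.4]
tcp_rot: [3.134, 0.209, 0.003]
ft_force: [-0.3, -0.4, -5.3]
width: 15.7
grasp_force: 35.0
```

```bash
python3 -c "
from m import *
to(516.6,-156.8,118,7.7)
e=ctrl.state()['ee_pos'];print(e[:2]@[-.134,.991])"
```

```text
tcp [ 519.2 -157.7  126.4] yaw 7.62 go [-2.5 -1.2  8.4] turn -0.001 j6 1.01 t 7.2 tilt [ 0.0017  0.0012 -1.    ]
-225.81315492034497
```

>>> {"api": "drive_effector", "payload": {"rows": [[[-2,-1,3],0],[[0,0,3],0],[[0,0,2],0],[[0,0,0],0],[[0,0,0],0]]}}

```text
time: 7.62
ee_pos: [516.3, -156.5, 117.3]
tcp_rot: [-3.135, -0.209, 0.0]
ft_force: [-0.1, -0.5, -4.7]
width: 16.0
grasp_force: 35.0
```

```bash
python3 -c "
from m import *
to(516.6,-156.8,108,7.7)
e=ctrl.state()['ee_pos'];print(e[:2]@[-.134,.991])"
```

```text
tcp [ 516.3 -156.5  117.3] yaw 7.61 go [0.3 0.3 9.3] turn -0.002 j6 1.01 t 7.6167 tilt [-2.e-04 -1.e-04 -1.e+00]
-224.26723913147623
```

>>> {"api": "drive_effector", "payload": {"rows": [[[0,0.2,2],0],[[0,0,2],0],[[0,0,2],0],[[0,0,1],0],[[0,0,0],0]]}}

```text
time: 8.03
ee_pos: [516.1, -156.7, 110.1]
tcp_rot: [-3.134, -0.208, 0.001]
ft_force: [-0.9, -0.9, -5.8]
width: 15.8
grasp_force: 35.0
```

No contact force with the tips about 5 mm into the gaps. I'll continue down.

>>> {"api": "drive_effector", "payload": {"rows": [[[0,0,3],0],[[0,0,3],0],[[0,0,3],0],[[0,0,3],0],[[0,0,3],0],[[0,0,0],0]]}}

```text
time: 8.53
ee_pos: [515.8, -156.5, 94.7]
tcp_rot: [-3.134, -0.208, 0.002]
ft_force: [-0.2, 0.0, -5.3]
width: 15.9
grasp_force: 35.0
```

>>> {"api": "drive_effector", "payload": {"rows": [[[0,0,3],0],[[0,0,2],0],[[0,0,2],0],[[0,0,1],0],[[0,0,0],0],[[0,0,0],0]]}}

```text
time: 9.03
ee_pos: [516.4, -156.8, 87.4]
tcp_rot: [3.135, 0.208, -0.0]
ft_force: [-0.8, 0.3, -5.4]
width: 15.9
grasp_force: 35.0
```

>>> {"api": "drive_effector", "payload": {"rows": [[[0,0,1],0],[[0,0,0.5],0],[[0,0,0],0],[[0,0,0],0]]}}

```text
time: 9.37
ee_pos: [516.3, -156.7, 86.0]
tcp_rot: [3.135, 0.209, -0.0]
ft_force: [0.7, -0.1, -4.8]
width: 16.1
grasp_force: 35.0
```

>>> {"api": "drive_effector", "payload": {"rows": [[[0,0,0.7],0],[[0,0,0],0],[[0,0,0],0]]}}

```text
time: 9.62
ee_pos: [516.5, -156.8, 85.5]
tcp_rot: [3.134, 0.208, 0.001]
ft_force: [0.5, -0.1, -3.9]
width: 15.7
grasp_force: 35.0
```

>>> {"api": "drive_effector", "payload": {"rows": [[[0,0,0.5],0],[[0,0,0.4],0],[[0,0,0],0],[[0,0,0],0]]}}

```text
time: 9.95
ee_pos: [516.6, -156.9, 85.5]
tcp_rot: [3.134, 0.208, 0.001]
ft_force: [-2.8, 0.5, 5.2]
width: 16.2
grasp_force: 35.0
```

>>> {"api": "drive_effector", "payload": {"rows": [[[0,0,0],0],[[0,0,0],0],[[0,0,0],0],[[0,0,0],0]], "jaw": 34}}

```text
time: 10.28
ee_pos: [516.7, -156.9, 84.4]
tcp_rot: [3.134, 0.208, 0.001]
ft_force: [-0.0, -0.2, -0.3]
width: 33.6
grasp_force: 0.0
```

>>> {"api": "drive_effector", "payload": {"rows": [[[0,0,-8],0],[[0,0,-20],0],[[0,0,-30],0],[[0,0,-35],0],[[0,0,-20],0],[[0,0,0],0]]}}

```text
time: 10.78
ee_pos: [519.5, -158.1, 203.0]
tcp_rot: [3.13, 0.208, 0.015]
ft_force: [1.2, -0.9, 0.6]
width: 33.9
grasp_force: 0.0
```

Contact was felt at the expected height (+10 N), then I released. I'll close the fingers and move to the opening side of the tab, checking the sink with the cameras on the way.

```bash
cat > arc.py <<'E'
from m import *
dc=np.array([516.5,-156.7]);a0=np.radians(7.6)
def W(x,y): return dc+np.array([x*np.cos(a0)-y*np.sin(a0),x*np.sin(a0)+y*np.cos(a0)])
def pt(phi,ex=0):
    p=np.radians(phi);o=5+ex+8*abs(np.sin(p))+12.5*abs(np.cos(p))
    return W(32+72*np.cos(p)-o*np.sin(p),60+72*np.sin(p)+o*np.cos(p))
E
python3 - <<'E'
from arc import *
s=pt(-5,12);to(*s,200,7.6)
prev=s
for f in (-5,-15,-25,-35,-45,-55,-65,-75,-85,-90):
    q=pt(f);d=q-prev;c,sn=np.cos(a0),np.sin(a0)
    print(f,q.round(1),"tool dx,dy",round(c*d[0]+sn*d[1],1),round(sn*d[0]-c*d[1],1));prev=q
P=[]
for n in('top','side'):
    p,d=grab(n,3); np.savez(f"{n}3.npz",p=p,d=d)
    C=cloud(n,d);x=C[...,:2]-dc;X=x@[np.cos(a0),np.sin(a0)];Y=x@[-np.sin(a0),np.cos(a0)]
    m=(abs(C[...,2]-76)<5)&(abs(X)<65)&(abs(Y)<50)&(p.min(2)>70)
    print(n,m.sum(),np.median(C[m][:,2]),np.percentile(X[m],[1,99]),np.percentile(Y[m],[1,99]))
E
```

```text
tcp [ 519.5 -158.1  203. ] yaw 7.61 go [103.5 -85.6   3.4] turn 0.0 j6 1.01 t 10.7833 tilt [ 0.0093  0.0058 -0.9999]
-5 [611.4 -71.6] tool dx,dy -1.0 12.0
-15 [614.1 -83.3] tool dx,dy 1.2 11.9
-25 [614.9 -95.7] tool dx,dy -0.9 12.4
-35 [ 613.3 -108.5] tool dx,dy -3.2 12.5
-45 [ 609.3 -121.2] tool dx,dy -5.7 12.1
-55 [ 602.8 -133.3] tool dx,dy -8.1 11.1
-65 [ 593.8 -144.2] tool dx,dy -10.3 9.6
-75 [ 582.7 -153.3] tool dx,dy -12.3 7.6
-85 [ 569.7 -160.2] tool dx,dy -13.8 5.1
-90 [ 562.7 -162.6] tool dx,dy -7.3 1.5
top 607 76.1267886544988 [-48.95599016  -3.67349895] [-43.49117354  40.70658067]
side 501 74.93398753887959 [-52.17252696  46.37902189] [-41.70883936  41.76666686]
```

Plate top at 75–76 mm, so the sink is home and centred.

>>> {"api": "drive_effector", "payload": {"rows": [[[13,-11,0],0],[[26,-22,0],0],[[26,-22,0],0],[[26,-21,0],0],[[13,-10,0],0],[[0,0,0],0],[[0,0,0],0]], "jaw": 0, "grip_n": 10}}

```text
time: 11.67
ee_pos: [607.4, -57.5, 196.0]
tcp_rot: [3.134, 0.211, -0.005]
ft_force: [-0.7, -0.2, -0.5]
width: 0.7
grasp_force: 0.0
```

```bash
python3 - <<'E'
from arc import *
to(*pt(-5,12),97,7.6)
P=[]
for n in('top','side'):
    p,d=ctrl.read_camera(n)
    c=p[205:335,310:440] if n=='top' else p[170:300,290:420]
    P.append(cv2.resize(c,(400,400),interpolation=cv2.INTER_CUBIC))
cv2.imwrite('pics/b.png',np.hstack(P))
E
```

```text
tcp [607.4 -57.5 196. ] yaw 7.71 go [ 3.4  2.5 99. ] turn 0.002 j6 1.23 t 11.6667 tilt [-3.2e-03  1.0e-04 -1.0e+00]
```

View pics/b.png

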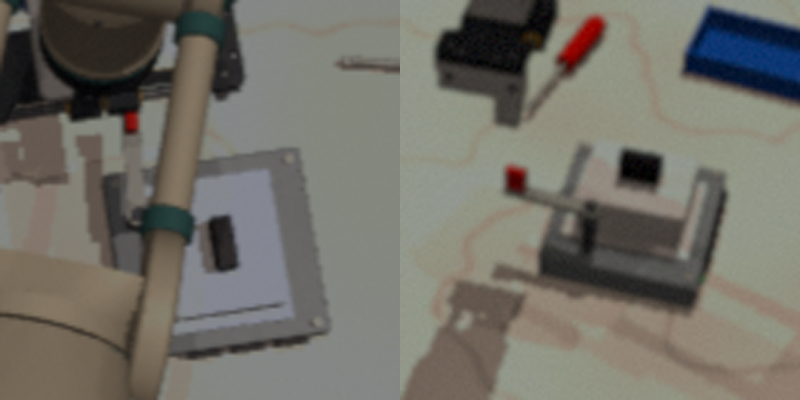

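The sink sits on the drive, rib at (640,165) in the side crop, and the tab is still open at (515,178) with the closed fingers on its opening side. I'll lower the fingers.

>>> {"api": "drive_effector", "payload": {"rows": [[[3,0,20],0],[[0,0,30],0],[[0,0,30],0],[[0,0,14],0],[[0,0,4],0],[[0,0,0],0],[[0,0,0],0]]}}

```text
time: 12.35
ee_pos: [611.3, -58.3, 100.4]
tcp_rot: [3.134, 0.207, 0.002]
ft_force: [-0.5, -0.4, 0.9]
width: 0.4
grasp_force: 0.0
```

```bash
python3 -c "
from arc import *
to(*pt(-5,8),97,7.6)"
```

```text
tcp [611.3 -58.3 100.4] yaw 7.54 go [-0.9  5.2  3.4] turn -0.001 j6 1.23 t 12.35 tilt [ 1.3e-03  7.0e-04 -1.0e+00]
```

>>> {"api": "drive_effector", "payload": {"rows": [[[0,6,3],0],[[-1,7,0],0],[[1,6,0],0],[[0,6,0],0],[[0,6,0],0],[[-1,6,0],0],[[-1.5,6,0],0],[[-1.7,6.5,0],0]]}}

```text
time: 13.02
ee_pos: [613.4, -107.5, 96.3]
tcp_rot: [-3.135, -0.208, 0.0]
ft_force: [-0.2, 1.3, 0.4]
width: 0.6
grasp_force: 0.4
```

>>> {"api": "drive_effector", "payload": {"rows": [[[-2.5,6,0],0],[[-3.2,6,0],0],[[-4,5.5,0],0],[[-4,5.5,0],0],[[-5,5,0],0],[[-5,4.6,0],0],[[0,0,0],0]]}}

```text
time: 13.6
ee_pos: [593.3, -143.7, 96.5]
tcp_rot: [3.134, 0.207, -0.001]
ft_force: [0.7, 0.1, -0.9]
width: 0.3
grasp_force: 0.0
```

```bash
python3 -c "
from arc import *
to(*pt(-65),97,7.6)"
```

```text
tcp [ 593.3 -143.7   96.5] yaw 7.56 go [ 0.5  0.6 -0.5] turn -0.001 j6 1.09 t 13.6 tilt [-6.e-04  8.e-04 -1.e+00]
```

Contact of about 1.3 N was felt along the arc. I'll finish the sweep.

>>> {"api": "drive_effector", "payload": {"rows": [[[-6,4,0],0],[[-6,3.8,0],0],[[-7,3,0],0],[[-7,2.5,0],0],[[-4,1,0],0],[[-3,0.5,0],0],[[0,0,0],0],[[0,0,0],0]]}}

```text
time: 14.27
ee_pos: [563.2, -161.7, 96.5]
tcp_rot: [3.134, 0.208, -0.0]
ft_force: [-0.1, 0.1, -0.3]
width: 0.8
grasp_force: 0.0
```

```bash
python3 -c "
from arc import *
to(*pt(-90),97,7.6)
p,d=ctrl.read_camera('side')
cv2.imwrite('pics/c.png',cv2.resize(p[170:300,290:420],(520,520),interpolation=cv2.INTER_CUBIC))"
```

```text
tcp [ 563.2 -161.7   96.5] yaw 7.61 go [-0.7  0.9 -0.5] turn 0.0 j6 1.04 t 14.2667 tilt [-3.e-04  4.e-04 -1.e+00]
```

View pics/c.png

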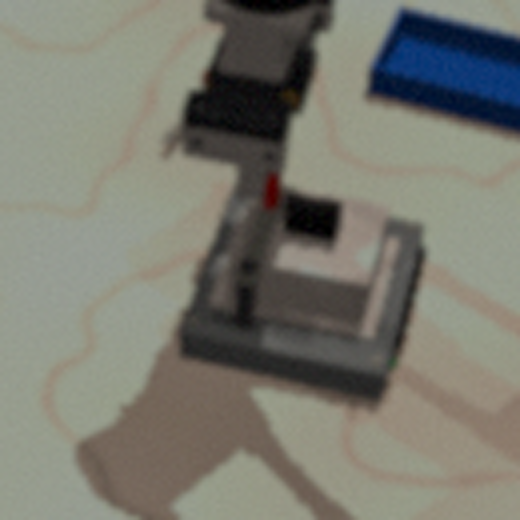

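The bar now lies across the sink, with the red tab at (272,190) beside the rib. I'll press gently on to the stop.

>>> {"api": "drive_effector", "payload": {"rows": [[[-1,0.5,0],0],[[-1,0,0],0],[[0,0,0],0],[[0,0,0],0]]}}

```text
time: 14.65
ee_pos: [562.8, -161.9, 96.4]
tcp_rot: [-3.135, -0.208, -0.004]
ft_force: [4.9, 1.7, -1.7]
width: 0.5
grasp_force: 2.1
```

>>> {"api": "drive_effector", "payload": {"rows": [[[-1,0,0],0],[[-1,0,0],0],[[0,0,0],0],[[0,0,0],0]]}}

```text
time: 14.98
ee_pos: [562.7, -162.0, 96.6]
tcp_rot: [-3.134, -0.207, -0.01]
ft_force: [7.3, 3.6, -3.7]
width: 0.4
grasp_force: 4.0
```

The force rises while the position stays put, so the bar is at its stop. I'll back off sideways, lift and check.

>>> {"api": "drive_effector", "payload": {"rows": [[[6,0,0],0],[[10,0,0],0],[[0,0,-20],0],[[0,0,-35],0],[[30,0,-35],0],[[30,-20,-20],0],[[30,-30,0],0],[[0,0,0],0]]}}

```text
time: 15.65
ee_pos: [659.5, -95.0, 204.5]
tcp_rot: [-3.132, -0.215, -0.009]
ft_force: [-0.0, -0.0, -0.9]
width: 0.4
grasp_force: 0.0
```

>>> {"api": "drive_effector", "payload": {"rows": [[[0,-35,0],0],[[0,-35,0],0],[[0,-35,0],0],[[0,-35,0],0],[[0,0,0],0],[[0,0,0],0]]}}

```text
time: 16.15
ee_pos: [635.2, 40.1, 202.6]
tcp_rot: [3.133, 0.214, -0.003]
ft_force: [0.2, -0.5, -0.8]
width: 0.6
grasp_force: 0.0
```

```bash
python3 - <<'E'
from arc import *
P=[]
for n in('top','side'):
    p,d=grab(n,5);C=cloud(n,d);x=C[...,:2]-dc;X=x@[np.cos(a0),np.sin(a0)];Y=x@[-np.sin(a0),np.cos(a0)]
    m=(abs(C[...,2]-75)<4)&(abs(X)<65)&(abs(Y)<50)&(p.min(2)>70)
    print(n,np.median(C[m][:,2]),np.percentile(X[m],[1,99]),np.percentile(Y[m],[1,99]))
    hsv=cv2.cvtColor(p,cv2.COLOR_BGR2HSV); red=((hsv[...,0]<8)|(hsv[...,0]>172))&(hsv[...,1]>150)
    m=red&(np.hypot(X,Y)<100)&(C[...,2]>60); print("tab drive frame",m.sum(),X[m].mean(),Y[m].mean(),C[m][:,2].mean(),"expect 32,-12")
    c=p[205:335,310:440] if n=='top' else p[170:300,290:420]
    P.append(cv2.resize(c,(400,400),interpolation=cv2.INTER_CUBIC))
cv2.imwrite('pics/e.png',np.hstack(P))
E
```

```text
top 76.07350676852059 [-48.57170195  50.23765596] [-43.63515629  41.65883225]
tab drive frame 31 31.97464126148615 -12.153333894544394 108.5439249664187 expect 32,-12
side 74.87228678688211 [-52.16489325  46.51550983] [-41.69279639  42.68651937]
tab drive frame 20 29.135057949405063 -6.0529915771034455 103.06795062336971 expect 32,-12
```

View pics/e.png

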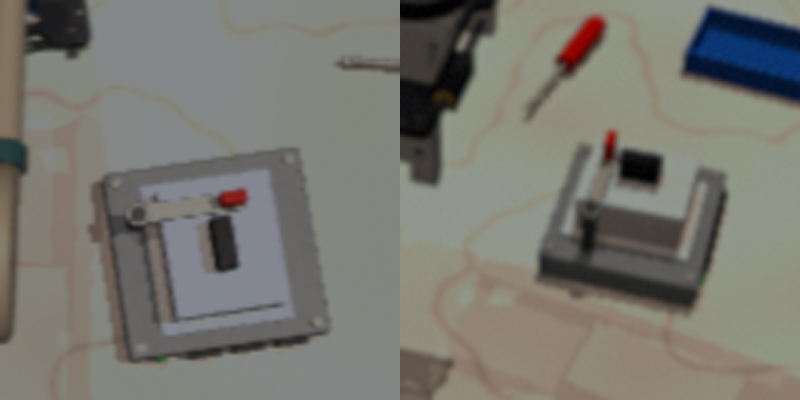

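The top view shows the sink home on the drive, rib at (222,243). The bar is closed across it, with the tab at (233,198), 32.0/-12.2 mm in the drive's frame against the expected 32/-12. The robot is clear, so I'll hand in.

```bash
python3 -c "
from plant import ctrl
print(ctrl.sign_off())"
```

```text
the job is handed in; nothing more can be done
None
```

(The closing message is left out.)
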